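Close the engraving block and clamp it shut

TASK

Gently lower the hinged wooden keeper leaf of the engraving block until it is fully closed. Then squeeze the spring clamp open, take it off its stand and let it close over both upright lips at the front of the block, at the middle of their width, upright and well down over them, so that it holds the leaf shut. Leave the other things on the bench where they are.

Things in the scene. Friction and masses are not known exactly. Their poses are not given: they have to be found in the camera images.
- block: dark wooden engraving block fixed to the bench: 130 (x) x 140 (y) x 40 mm high, brass plate in its top. Origin: centre of its underside, z up, x from its front (roughly robot side) to the hinge at the back. A dark upright lip, 8 mm thick (x), 60 mm wide (y), stands on its front face and rises to 84 mm above the bench.
- lips (a point): fixed point on the block, axes as the block's, 64 mm in front of its centre, 84 mm above the bench. With the leaf closed, the block's lip and the leaf's lip (each 8 mm thick, 60 mm wide, tops level) stand face to face 2 mm apart; this is the middle of the top of that 18 mm thick pair. The pair stands 33 mm above the leaf's top face.
- hinge (a point): fixed point on the block, axes as the block's: the middle of the leaf's hinge axis, which runs along the block's y; 60 mm behind the block's centre, 41 mm above the bench.
- leaf (a joint): angle of the pale wooden keeper leaf (window frame 115 mm long, 140 wide, 10 thick, underside on the hinge axis): 0 = closed, level on the block; grows as its front rises; starts at 0.6 to 1.1 rad. A friction hinge holds it at any angle; pushing 2 to 4 N on its front bar moves it. Its lip (115 to 123 mm from the hinge, 60 wide) stands 33 mm above its top face.
- press (a point): point on the leaf's top (outer) face, on the left one (block's +y) of two solid shoulders, 40 mm square, beside the leaf's lip: 100 mm from the hinge axis, 50 mm left of the middle, 10 mm above the underside; the other is its mirror image. A good place to push. Axes turn with the leaf: when closed they are the block's; z is the top face's outward normal.
- stand: clamp stand, fixed to the bench: foot 80 x 150 x 12 mm and on it an upright wooden board, 18 mm thick (x), 140 mm wide (y), its top edge 80 mm above the bench. Origin: centre of the underside, z up.
- clamp: steel spring clamp like a big clothes-peg, 125 mm tall, 30 mm wide (y), 100 to 150 g: jaws down, black handles up. Starts upright, clipped on the stand's board, jaw tips 25 mm below the board's top. Origin: between the lower ends of the jaws; z up to the handles; x the way the jaws close. Pivot 58 mm up; 52 mm of free jaw depth; rubber jaw faces 22 mm high.
- clamp_grip (a point): point on the clamp's mid-plane between its handles, 100 mm above its origin, axes as the clamp's: pinch here along x. Handles run from 62 to 125 mm above the origin, 24 mm wide (y); clipped on 18 mm they form a V, outer width 32 mm low, 46 mm here, 56 mm at the top. Squeezed to their stop (13 to 16 N here) their outer faces are parallel, 32 mm apart.
- clamp_jaw (a joint): opening angle of the clamp, rad: 0 = closed on something 18 mm thick (its start; about 8 to 10 N), -0.33 = jaws shut on nothing, 0.36 = fully squeezed, each jaw tip about 10 mm further out than at 0. The clamp's pose is that of one half, which then leans 0.18 rad off the mid-plane; at 0 it is exact.
- seal_a: marble seal blank, upright block 26 x 26 x 65 mm; bystander. Origin: centre of the underside.
- seal_b: brown stone seal blank, upright block 28 x 28 x 50 mm; bystander. Origin: centre of the underside.
- jar: amber glass jar, 56 mm across, 70 mm high; bystander. Origin: centre of the underside.
- graver: graver with a wooden handle, 150 mm long, lying; bystander. Origin: about its middle, at bench height.
- brush: brush with a wooden handle, 170 mm long, lying; bystander. Origin: about its middle, at bench height.
- plate: loose brass plate 70 x 50 x 6 mm, lying; bystander. Origin: centre of the underside.
Mind the look-alikes: they are no part of the job. There is more than one size of the block; the job needs the larger. Leave any green look-alike of the clamp alone.

How it is judged:
By the outcome, as a careful person would: the job done as asked, in the order asked, and still so for the second after the job is handed in, with the robot touching nothing.
It also fails if it takes over 61 s, if anything falls off the work surface, if the arm or the gripper's body presses on something with over 40 N, if the wrist force passes 120 N, or if a joint passes its speed limit or range.

ROBOT

A 6-joint arm with a two-finger parallel gripper is mounted at the origin on the work surface. World frame = base frame: x ahead of the robot, y to its left, z up, the work surface at z = 0. Lengths are in mm, angles in degrees, forces in N, time in s.
With the tool pointing down it reaches from about 300 to 850 mm from the base axis. Payload 4.2 kg.
Tool frame: the origin (TCP) lies midway between the tips of the shut fingers; the grasp point (between the pads) lies 19 mm behind it; z points along the fingers, y is the direction in which the jaws open and shut (so a half turn about z gives the same grasp; the last joint's range is limited). The gripper opens to 91 mm and grips with 3 to 60 N. Pads are 32 mm wide; open, the fingers measure 118 mm over their backs; the gripper's body (76 mm by 178 mm) begins 60 mm behind the grasp point.
Start: joints at [-72.422, 18.312, 89.639, -0, 72.044, -1.146], TCP at [184.587, -544.583, 213.976] pointing down, gripper open.
Joint ranges: [-177.97, 177.97], [-48.28, 115.42], [12.27, 149.76], [-77.06, 257.06], [2.81, 150.46], [-146.56, 146.56]. Speed limits (degrees/s): [147.25, 147.25, 180, 180, 180, 180].

INTERFACE

Orientations are given as [roll, pitch, yaw] about the fixed x, y, z axes, in that order (R = Rz(yaw) Ry(pitch) Rx(roll)).
In Python, from workcell import env gives the robot as it stands.
- The arm moves only by the shell command python3 -m jog 'ROWS' [FORCE]. ROWS is JSON, a list of rows, each an object of numbers: "dx", "dy", "dz": the shift along the world's x, y, z in m; "wx", "wy", "wz": the turn, a rotation vector about the world's x, y, z in rad; "grip": the gripper's target within -1 to 1 (shut at 1, half-way at 0, fully open at -1). In form: [{"dx": .., "dy": .., "dz": .., "wx": .., "wy": .., "wz": .., "grip": ..}, ...]. A call has 1 to 10 rows; each row shifts and turns the commanded pose from where the row before left it; what a row does not reach is not made up. A row lasts 1/10 s, in which the tool goes at most 50 mm and 8.59 degrees, less where a joint would pass 70% of its speed; a pose out of reach is approached as far as the arm can. A call with a gripper value outside its range is refused whole. The fingers move at their own pace and stop on an object; FORCE is the grip in N (left out, the last holds). Time passes only in rows, so rows that do not move let the fingers close. It gives the time, the measured TCP pose, the force and the opening at its end, in the units of the state.
- env.state(): the state, without advancing time (a new reading comes with each control period).
- env.grab_frame(name): name is "scene" or "side" or "wrist"; returns the picture (384x512x3 uint8, red, green, blue); there is no depth.
- env.get_calibration(name): a dict with "fx", "fy", "cx", "cy" (pixels), "R" (3x3) and "t" (3): a world point X has camera coordinates R X + t. Camera axes: x right, y down, z forward; pixel columns grow to the right and rows downward; lengths in mm; the calibration is good to about 2 mm. A picture is of the moment at which its call begins: read the wrist's pose just before it. get_calibration takes no time and is no camera call; for the wrist camera it gives the pose at the moment of the call.
- env.job_done(): hands the job in, once; it reports no verdict.
The state is a dict: "time_s": time; "qpos": joint angles; "qvel": joint speeds; "effort": joint torques, N m; "ee_pos": TCP position; "ee_rot": TCP orientation; "force": force on the tool from outside, world axes, zero at the start; "torque": the same for the moment, N m; "gripper_width": finger opening in mm.
Only numpy, scipy, OpenCV 4.12 (cv2) and the standard library are available. Lean on these libraries where they do the work, as an engineer would, in place of code of your own. Each camera call takes 0.05 s, during which the arm holds its last target. There are 200 camera calls.

## Working session

There is one attempt and no reset: what is moved stays moved. The work goes in short steps, Python scripts to look and compute and a shell command to move; the robot and the scene stay as the last step left them, time stands still between calls to the robot, and variables do not carry over. Pictures are saved under pics/ and viewed, about 8 in all and at most 12, crops included, and the job is handed in when it is done.

```bash
mkdir -p pics; python3 - <<'E'
from workcell import env
import cv2,numpy as np
s=env.state();print(s)
ims=[]
for n in("scene","side"):
    im=env.grab_frame(n);cv2.imwrite(f"pics/{n}0.png",im[:,:,::-1])
    c=env.get_calibration(n);print(n,{k:np.round(v,3).tolist() for k,v in c.items()},"cam",np.round(-np.array(c['R']).T@np.array(c['t'])))
E
```

```text
{'time_s': 0.0, 'qpos': array([-7.24233519e+01,  1.83508036e+01,  8.97082665e+01, -1.98681007e-03,
        7.20436138e+01, -1.14514364e+00]), 'qvel': array([ 0.00586134, -0.12629069, -0.04918964, -0.00831617, -0.03037061,
       -0.08292948]), 'effort': array([-7.87259942e-04, -4.12466168e+01, -2.31975996e+01,  7.28312368e-02,
        4.55176283e-02, -1.51940289e-04]), 'ee_pos': array([ 184.39944531, -544.07862757,  213.11607688]), 'ee_rot': array([-1.79897299e+02, -1.63601377e-04,  1.87224058e+01]), 'force': array([-0.1783458 , -0.35842868,  0.52899855]), 'torque': array([-0.01892032, -0.01097566,  0.01439068]), 'gripper_width': 90.99968766811419}
scene {'fx': 349.12, 'fy': 349.12, 'cx': 254.125, 'cy': 189.686, 'R': [[-0.358, 0.934, 0.019], [0.581, 0.238, -0.778], [-0.731, -0.268, -0.627]], 't': [164.051, -188.782, 1551.57]} cam [1303.  307.  823.]
side {'fx': 406.207, 'fy': 406.207, 'cx': 254.808, 'cy': 191.179, 'R': [[-0.805, -0.594, -0.01], [-0.313, 0.438, -0.843], [0.505, -0.675, -0.538]], 't': [386.587, 268.849, 935.038]} cam [-77. 743. 733.]
```

View pics/scene0.png

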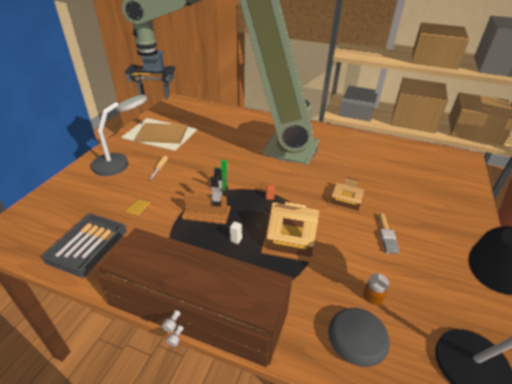

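View pics/side0.png

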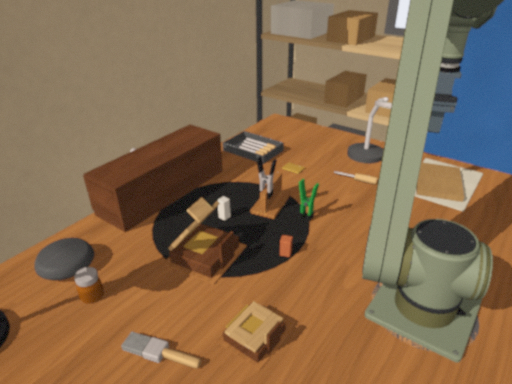

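The scene view has the larger block at about (293,230), its small look-alike at (348,193), the black clamp at (216,187) and the green one at (224,174). In the side view these are at (205,240), (255,330), (266,175) and (308,198). I'll check this choice in one close crop.

```bash
python3 - <<'E'
import cv2,numpy as np
a=cv2.imread("pics/scene0.png")[150:270,180:340];b=cv2.imread("pics/side0.png")[145:280,160:330]
a=cv2.resize(a,None,fx=5,fy=5,interpolation=cv2.INTER_CUBIC)[:, :800]
b=cv2.resize(b,None,fx=4.4,fy=4.4,interpolation=cv2.INTER_CUBIC)
cv2.imwrite("pics/ca.png",a);cv2.imwrite("pics/cb.png",b);print(a.shape,b.shape)
E
```

```text
(600, 800, 3) (594, 748, 3)
```

View pics/ca.png

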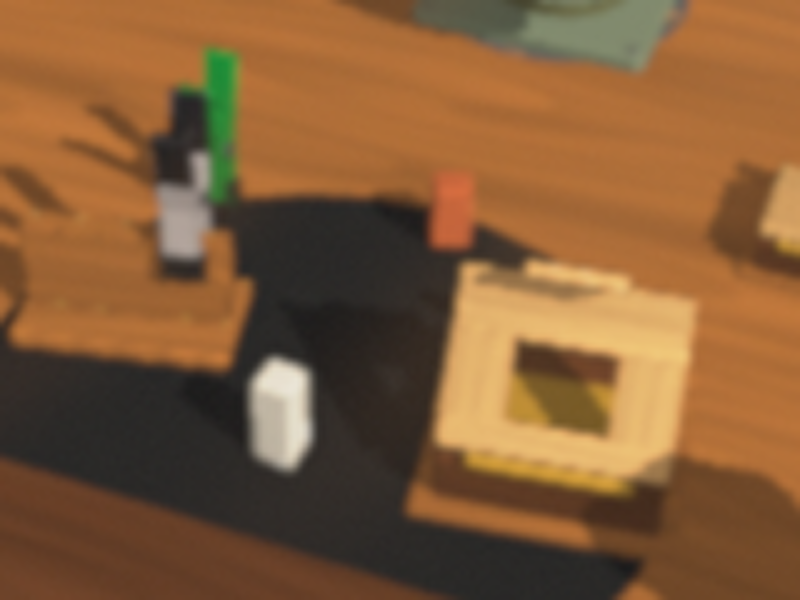

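View pics/cb.png

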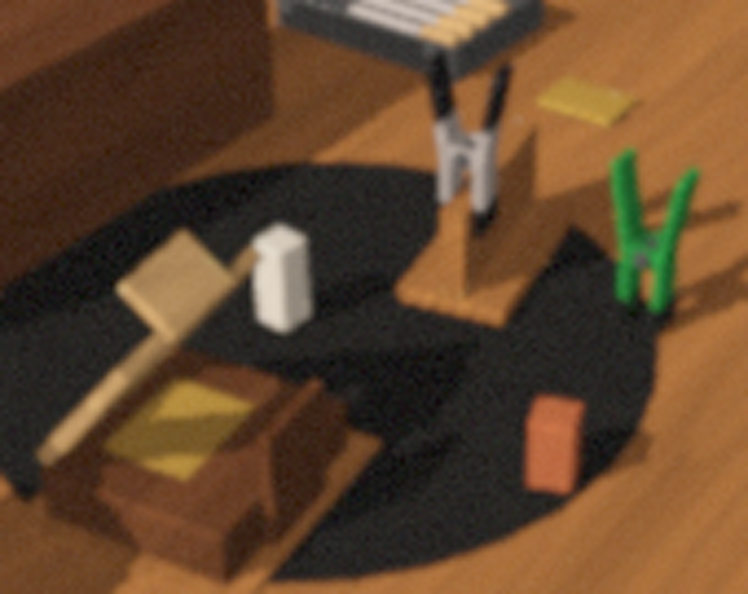

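```bash
cat > h.py <<'E'
from workcell import env
import cv2,numpy as np
def ray(c,p):
    R=np.array(c['R']);C=-R.T@np.array(c['t'])
    d=R.T@np.array([(p[0]-c['cx'])/c['fx'],(p[1]-c['cy'])/c['fy'],1.]);return C,d/np.linalg.norm(d)
def atz(c,p,z):
    C,d=ray(c,p);return C+d*(z-C[2])/d[2]
def tri(*cp):
    A=0;b=0;L=[ray(c,p) for c,p in cp]
    for C,d in L: M=np.eye(3)-np.outer(d,d);A=A+M;b=b+M@C
    X=np.linalg.solve(A,b);return X,[np.linalg.norm(np.cross(X-C,d)) for C,d in L]
def proj(c,X):
    p=np.array(c['R'])@np.asarray(X,float)+np.array(c['t']);return np.array([c['fx']*p[0]/p[2]+c['cx'],c['fy']*p[1]/p[2]+c['cy']])
E
python3 - <<'E'
from h import *
np.set_printoptions(precision=1,suppress=True)
sc=env.get_calibration("scene");sd=env.get_calibration("side")
A=lambda x,y:(x/5+180,y/5+150)
B=lambda x,y:(x/4.4+160,y/4.4+145)
print("clamp top",tri((sc,A(181,116)),(sd,B(468,61))))
print("clamp body",tri((sc,A(185,190)),(sd,B(465,155))))
print("seal_a top",tri((sc,A(283,368)),(sd,B(281,235))))
print("seal_b top",tri((sc,A(452,180)),(sd,B(558,405))))
print("green top", tri((sc,A(215,60)),(sd,B(655,162))))
print("green bottom z0",atz(sd,B(640,305),5))
print("hinge L/R",atz(sc,A(670,485),47),atz(sc,A(435,450),47))
print("leaf front-right corner",tri((sc,A(460,262)),(sd,B(255,250))))
print("block front-left bottom",atz(sd,B(225,580),0))
print("stand board top ends",atz(sc,A(235,235),80),atz(sd,B(467,215),80),atz(sd,B(535,130),80))
print("plate",atz(sd,B(585,100),6),"graver",atz(sd,(358,177),5))
E
```

```text
clamp top (array([ 518.3, -108.5,  179.1]), [np.float64(1.99056758970811), np.float64(1.9905675897082502)])
clamp body (array([ 515.9, -107.4,  113.2]), [np.float64(3.003175084007063), np.float64(3.0031750840070277)])
seal_a top (array([598.1,  -5.7,  68.3]), [np.float64(0.34579713250730826), np.float64(0.3457971325074004)])
seal_b top (array([359.7,  22.4,  51.6]), [np.float64(1.8966565923046257), np.float64(1.8966565923046452)])
green top (array([ 393. , -144.1,  130.4]), [np.float64(0.3917795572633451), np.float64(0.39177955726338964)])
green bottom z0 [ 402.7 -155.3    5. ]
hinge L/R [582.9 236.5  47. ] [608.6  98.2  47. ]
leaf front-right corner (array([535.7,  85.7, 132.5]), [np.float64(1.4619684907435408), np.float64(1.461968490743484)])
block front-left bottom [462.3 210.4   0. ]
stand board top ends [506.4 -79.1  80. ] [500.2 -84.5  80. ] [ 525.3 -206.    80. ]
plate [ 586.8 -379.     6. ] graver [ 366.8 -456.1    5. ]
```

```bash
python3 -m jog '[{"dx":0.0238,"dy":0.037,"dz":0.0073,"wz":0.12},{"dx":0.0238,"dy":0.037,"dz":0.0073,"wz":0.12},{"dx":0.0238,"dy":0.037,"dz":0.0073,"wz":0.12},{"dx":0.0238,"dy":0.037,"dz":0.0073,"wz":0.12},{"dx":0.0238,"dy":0.037,"dz":0.0073,"wz":0.12},{"dx":0.0238,"dy":0.037,"dz":0.0073,"wz":0.12},{"dx":0.0238,"dy":0.037,"dz":0.0073,"wz":0.12},{"dx":0.0238,"dy":0.037,"dz":0.0073,"wz":0.12},{"dx":0.0238,"dy":0.037,"dz":0.0073,"wz":0.12},{"dx":0.0238,"dy":0.037,"dz":0.0073,"wz":0.12}]' && python3 -m jog '[{"dx":0.0238,"dy":0.037,"dz":0.0073,"wz":0.12},{"dx":0.0238,"dy":0.037,"dz":0.0073,"wz":0.12},{},{}]'
python3 - <<'E'
from h import *
np.set_printoptions(precision=2,suppress=True)
s=env.state();print(s['ee_pos'],s['ee_rot'],s['qpos'],s['force'])
c=env.get_calibration("wrist");im=env.grab_frame("wrist");print(c)
for X in[(517,-108,180),(504,-82,80),(474,145,84)]: print(proj(c,X))
im=cv2.cvtColor(im,cv2.COLOR_RGB2BGR);cv2.imwrite("pics/w1raw.png",im);cv2.imwrite("pics/w1.png",cv2.resize(im,None,fx=1.5,fy=1.5))
E
```

```text
[ 184.43 -544.15  213.23] [-179.91   -0.     18.72] [-72.42  18.35  89.7   -0.    72.04  -1.15] [-0.05  0.35  0.23]
{'fx': 314.2077918509907, 'fy': 314.2077918509907, 'cx': 251.68903843166683, 'cy': 188.21366461842334, 'R': array([[ 0.32, -0.95, -0.  ],
       [-0.92, -0.31,  0.24],
       [-0.23, -0.08, -0.97]]), 't': array([-574.71,  -25.27,  388.83])}
[ -666.38 -1079.69]
[-267.77 -498.77]
[-679.73 -619.63]invalid input
```

View pics/w1.png

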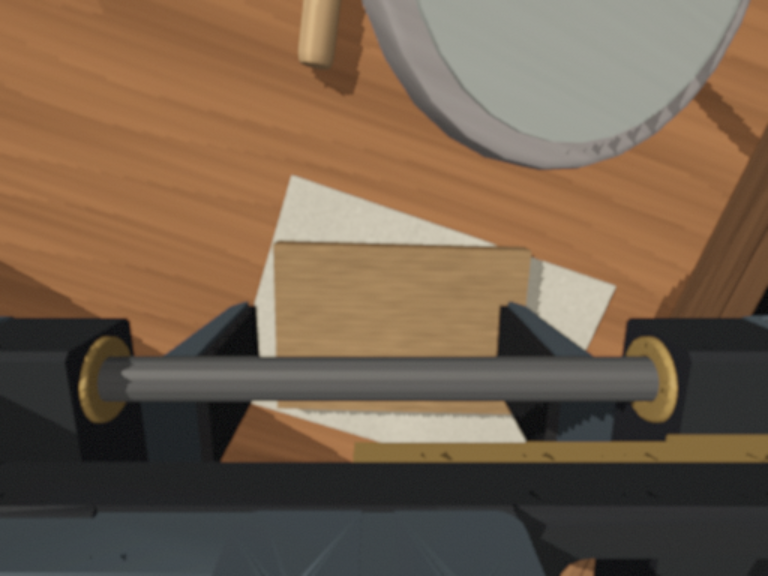

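The rows seem to need every key. The wrist picture shows only paper and the gripper: the camera looks ahead of the tool's +x side, which is image up.

```bash
python3 -m jog '[{"dx":0.0263,"dy":0.0274,"dz":0.0072,"wx":0,"wy":0,"wz":0.12,"grip":-1},{"dx":0.0263,"dy":0.0274,"dz":0.0072,"wx":0,"wy":0,"wz":0.12,"grip":-1},{"dx":0.0263,"dy":0.0274,"dz":0.0072,"wx":0,"wy":0,"wz":0.12,"grip":-1},{"dx":0.0263,"dy":0.0274,"dz":0.0072,"wx":0,"wy":0,"wz":0.12,"grip":-1},{"dx":0.0263,"dy":0.0274,"dz":0.0072,"wx":0,"wy":0,"wz":0.12,"grip":-1},{"dx":0.0263,"dy":0.0274,"dz":0.0072,"wx":0,"wy":0,"wz":0.12,"grip":-1}]' && python3 -m jog '[{"dx":0.0263,"dy":0.0274,"dz":0.0072,"wx":0,"wy":0,"wz":0.12,"grip":-1},{"dx":0.0263,"dy":0.0274,"dz":0.0072,"wx":0,"wy":0,"wz":0.12,"grip":-1},{"dx":0.0263,"dy":0.0274,"dz":0.0072,"wx":0,"wy":0,"wz":0.12,"grip":-1},{"dx":0.0263,"dy":0.0274,"dz":0.0072,"wx":0,"wy":0,"wz":0.12,"grip":-1},{"dx":0.0263,"dy":0.0274,"dz":0.0072,"wx":0,"wy":0,"wz":0.12,"grip":-1},{"dx":0.0263,"dy":0.0274,"dz":0.0072,"wx":0,"wy":0,"wz":0.12,"grip":-1},{"dx":0,"dy":0,"dz":0,"wx":0,"wy":0,"wz":0,"grip":-1},{"dx":0,"dy":0,"dz":0,"wx":0,"wy":0,"wz":0,"grip":-1}]'
python3 - <<'E'
from h import *
np.set_printoptions(precision=2,suppress=True)
s=env.state();print(s['ee_pos'],s['ee_rot'],s['qpos'],s['force'])
c=env.get_calibration("wrist");im=env.grab_frame("wrist")
np.savez("w2.npz",**c)
for X in[(517,-108,180),(504,-82,80),(474,145,84)]: print(proj(c,X))
im=cv2.cvtColor(im,cv2.COLOR_RGB2BGR);cv2.imwrite("pics/w2raw.png",im);cv2.imwrite("pics/w2.png",cv2.resize(im,None,fx=1.5,fy=1.5))
E
```

```text
time_s: 0.75
ee_pos: [342.9, -379.0, 257.2]
ee_rot: [-180.0, -0.0, 60.2]
force: [0.1, 0.3, 0.0]
gripper_width: 91.2
time_s: 1.55
ee_pos: [500.2, -215.3, 299.9]
ee_rot: [-179.9, -0.0, 101.3]
force: [0.2, -0.1, -0.0]
gripper_width: 91.4
[ 500.24 -215.32  299.94] [-179.94   -0.    101.28] [-24.48  13.18  84.53  -0.03  82.34 -35.75] [ 0.23 -0.09 -0.01]
[294.45  68.61]
[277.29  54.28]
[ 297.16 -198.94]
```

View pics/w2.png

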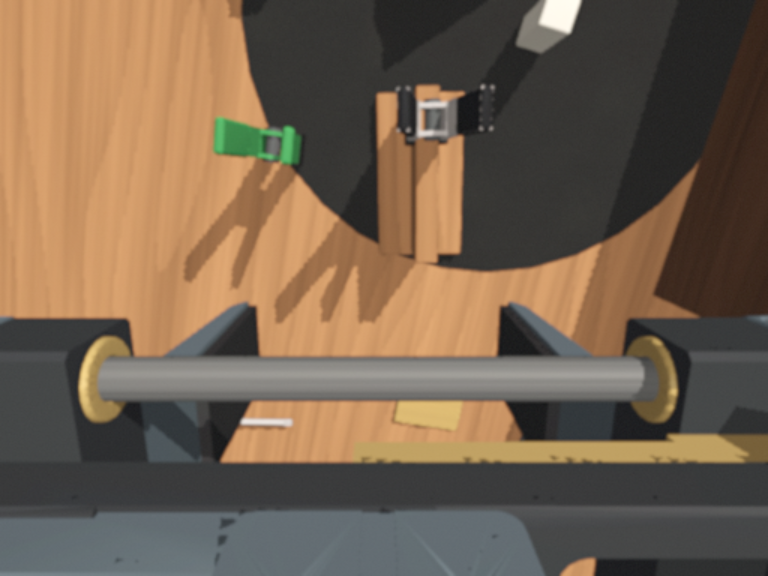

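The clamp's handle tops are at about (405,108) and (486,107) in the 1.5x picture. The board's top edge runs from (427,86) to (427,262). The green clamp is separate, at (258,143).

```bash
python3 - <<'E'
from h import *
np.set_printoptions(precision=1,suppress=True)
c=dict(np.load("w2.npz"))
f=lambda x,y,z:atz(c,(x/1.5,y/1.5),z)
a,b=f(427,86,80),f(427,262,80);print("board",a,b,np.linalg.norm(a-b),"yaw",np.degrees(np.arctan2(-(b-a)[0]*-1,-(b-a)[1])))
l,r=f(405,108,180),f(486,107,180);print("handles",l,r,(l+r)/2,np.linalg.norm(l-r),np.degrees(np.arctan2(*(r-l)[[1,0]])))
print("body z~113", f(437,120,113), "board edges",f(416,180,80),f(440,180,80))
sc=env.get_calibration("scene");sd=env.get_calibration("side")
A=lambda x,y:(x/5+180,y/5+150);B=lambda x,y:(x/4.4+160,y/4.4+145)
print("clamp top 3-view",tri((c,(446/1.5,107.5/1.5)),(sc,A(181,116)),(sd,B(468,61))))
E
```

```text
board [513.1 -83.6  80. ] [ 543.3 -218.8   80. ] 138.55453611122496 yaw 12.601263408500554
handles [ 496.7 -114.8  180. ] [ 542.7 -105.2  180. ] [ 519.7 -110.   180. ] 46.963518245234134 11.826930100325555
body z~113 [ 523.  -110.1  113. ] board edges [ 519.9 -154.6   80. ] [ 538.9 -150.8   80. ]
clamp top 3-view (array([ 519.1, -109.1,  179. ]), [np.float64(1.2338021282586213), np.float64(2.330361172034346), np.float64(1.9513889127721609)])
```

```bash
python3 -m jog '[{"dx":0.002,"dy":0.044,"dz":0.003,"wx":0,"wy":0,"wz":0,"grip":1},{"dx":0.002,"dy":0.044,"dz":0.003,"wx":0,"wy":0,"wz":0,"grip":1},{"dx":0.002,"dy":0.044,"dz":0.003,"wx":0,"wy":0,"wz":0,"grip":1},{"dx":0.002,"dy":0.044,"dz":0.003,"wx":0,"wy":0,"wz":0,"grip":1},{"dx":0.002,"dy":0.044,"dz":0.003,"wx":0,"wy":0,"wz":0,"grip":1},{"dx":0.002,"dy":0.044,"dz":0.003,"wx":0,"wy":0,"wz":0,"grip":1},{"dx":0,"dy":0,"dz":0,"wx":0,"wy":0,"wz":0,"grip":1},{"dx":0,"dy":0,"dz":0,"wx":0,"wy":0,"wz":0,"grip":1}]' 20
python3 - <<'E'
from h import *
np.set_printoptions(precision=2,suppress=True)
c=env.get_calibration("wrist");im=env.grab_frame("wrist")
np.savez("w3.npz",**c)
im=cv2.cvtColor(im,cv2.COLOR_RGB2BGR);cv2.imwrite("pics/w3raw.png",im);cv2.imwrite("pics/w3.png",cv2.resize(im[:300],None,fx=1.5,fy=1.5))
E
```

```text
time_s: 2.4
ee_pos: [511.7, 47.6, 318.1]
ee_rot: [-180.0, 0.0, 101.2]
force: [0.0, -0.2, 0.4]
gripper_width: 30.1
```

View pics/w3.png

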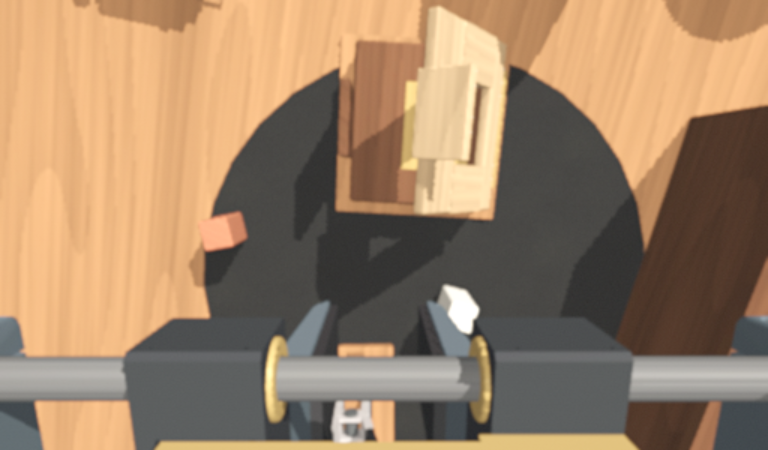

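The block's lip top is the dark strip at x 339–351, y 77–157. The front corners of the block's top are at about (353,200) and (357,42), and the raised leaf is on the right.

```bash
python3 - <<'E'
from h import *
np.set_printoptions(precision=1,suppress=True)
c=dict(np.load("w3.npz"));sc=env.get_calibration("scene");sd=env.get_calibration("side")
f=lambda x,y,z:atz(c,(x/1.5,y/1.5),z)
r,l=f(345,157,84),f(346,77,84);print("lip R,L",r,l,np.linalg.norm(r-l),np.degrees(np.arctan2(-(l-r)[0],(l-r)[1])))
a,b=f(353,200,40),f(357,42,40);print("blk top front R,L",a,b,np.linalg.norm(a-b),np.degrees(np.arctan2(-(b-a)[0],(b-a)[1])))
# overlay model
from scipy.spatial.transform import Rotation as Ro
def model(p,c):
    x,y,yaw,th=p;out=[]
    Rb=Ro.from_euler('z',yaw,degrees=True).as_matrix()
    W=lambda X:Rb@np.array(X,float)+[x,y,0]
    L=lambda u,v,w:W([60-(u*np.cos(th)-w*np.sin(th)),v,41+u*np.sin(th)+w*np.cos(th)])
    P=[W([-69,30,84]),W([-69,-30,84]),W([-65,70,40]),W([-65,-70,40])]+[L(115,70,10),L(115,-70,10),L(0,-70,10),L(0,70,10),L(123,30,43),L(123,-30,43),L(115,30,43),L(115,-30,43)]
    return np.array([proj(c,q) for q in P])
from scipy.optimize import least_squares
A=lambda x,y:(x/5+180,y/5+150)
ob=np.array([(346,77),(345,157),(357,42),(353,200)])/1.5
os_=np.array([A(695,300),A(460,262),A(435,450),A(670,485)])
lf=np.array([(505,42),(493,215)])/1.5
def res(p):
    m=model(p,c);return np.r_[(m[:4]-ob).ravel(),(model(p,sc)[[4,5,6,7]]-os_).ravel()*2]
s=least_squares(res,[537,156,10.5,.85],x_scale=[10,10,1,.1],loss='soft_l1');print(s.x,s.fun)
for cc,n,k in((c,'w3raw',0),(sc,'scene0',0)): print(n,model(s.x,cc)*(1.5 if n=='w3raw' else 1))
np.save("block.npy",s.x)
x,y,yaw,th=s.x;u=np.array([np.cos(np.radians(yaw)),np.sin(np.radians(yaw))]);v=np.array([-u[1],u[0]])
print("lips",np.array([x,y])-64*u)
E
```

```text
lip R,L [471.  114.9  84. ] [460.9 175.7  84. ] 61.66834513599357 9.436525557345599
blk top front R,L [482.1  78.1  40. ] [461.  212.3  40. ] 135.7656883930447 8.941189707230338
[534.2 156.6   9.5   0.7] [ 0.1  0.9  0.2 -0.6 -1.5 -2.6 -0.5  0.9 -0.5 -0.7  1.7  1.1 -0.3  0.4
 -0.6  1.6]
w3raw [[346.2  78.3]
 [345.3 156.1]
 [354.7  38.1]
 [352.3 201.3]
 [408.    9.6]
 [400.1 210.3]
 [494.1 206. ]
 [508.4  40. ]
 [429.9  62.4]
 [425.2 156.5]
 [438.4  64.3]
 [433.4 156.9]]
scene0 [[305.4 207. ]
 [286.7 204.3]
 [316.1 219.7]
 [273.5 213.3]
 [318.7 209.7]
 [272.8 202.9]
 [266.9 240.2]
 [313.7 247.8]
 [306.2 203.1]
 [285.9 200.2]
 [305.8 205.7]
 [285.5 202.8]]
lips [471.1 146. ]
```

```bash
python3 -m jog '[{"dx":0.008,"dy":0.041,"dz":-0.01,"wx":0,"wy":0,"wz":-0.007,"grip":1},{"dx":0.008,"dy":0.041,"dz":-0.01,"wx":0,"wy":0,"wz":-0.007,"grip":1},{"dx":0.008,"dy":0.041,"dz":-0.01,"wx":0,"wy":0,"wz":-0.007,"grip":1},{"dx":0.008,"dy":0.041,"dz":-0.01,"wx":0,"wy":0,"wz":-0.007,"grip":1},{"dx":0,"dy":0,"dz":-0.04,"wx":0,"wy":0,"wz":0,"grip":1},{"dx":0,"dy":0,"dz":-0.04,"wx":0,"wy":0,"wz":0,"grip":1},{"dx":0,"dy":0,"dz":-0.03,"wx":0,"wy":0,"wz":0,"grip":1},{"dx":0,"dy":0,"dz":-0.022,"wx":0,"wy":0,"wz":0,"grip":1},{"dx":0,"dy":0,"dz":0,"wx":0,"wy":0,"wz":0,"grip":1}]'
```

```text
time_s: 3.35
ee_pos: [542.4, 209.1, 142.8]
ee_rot: [-179.6, 0.1, 99.4]
force: [-0.3, -0.3, 0.4]
gripper_width: 0.4
```

```bash
python3 -m jog '[{"dx":-0.0017,"dy":-0.0003,"dz":-0.0032,"wx":0,"wy":0,"wz":0,"grip":1},{"dx":-0.0017,"dy":-0.0003,"dz":-0.0032,"wx":0,"wy":0,"wz":0,"grip":1},{"dx":-0.0017,"dy":-0.0003,"dz":-0.0032,"wx":0,"wy":0,"wz":0,"grip":1},{"dx":-0.0017,"dy":-0.0003,"dz":-0.0032,"wx":0,"wy":0,"wz":0,"grip":1},{"dx":-0.0017,"dy":-0.0003,"dz":-0.0032,"wx":0,"wy":0,"wz":0,"grip":1},{"dx":-0.0017,"dy":-0.0003,"dz":-0.0032,"wx":0,"wy":0,"wz":0,"grip":1},{"dx":-0.0017,"dy":-0.0003,"dz":-0.0032,"wx":0,"wy":0,"wz":0,"grip":1},{"dx":-0.0017,"dy":-0.0003,"dz":-0.0032,"wx":0,"wy":0,"wz":0,"grip":1},{"dx":-0.0017,"dy":-0.0003,"dz":-0.0032,"wx":0,"wy":0,"wz":0,"grip":1}]'
```

```text
time_s: 4.25
ee_pos: [529.0, 209.7, 117.6]
ee_rot: [180.0, -0.0, 99.6]
force: [0.4, 0.1, 1.6]
gripper_width: 0.7
```

```bash
python3 -m jog '[{"dx":-0.0027,"dy":-0.0004,"dz":-0.0032,"wx":0,"wy":0,"wz":0,"grip":1},{"dx":-0.0027,"dy":-0.0004,"dz":-0.0032,"wx":0,"wy":0,"wz":0,"grip":1},{"dx":-0.0027,"dy":-0.0004,"dz":-0.0032,"wx":0,"wy":0,"wz":0,"grip":1},{"dx":-0.0027,"dy":-0.0004,"dz":-0.0032,"wx":0,"wy":0,"wz":0,"grip":1},{"dx":-0.0024,"dy":-0.0004,"dz":-0.0034,"wx":0,"wy":0,"wz":0,"grip":1},{"dx":-0.0022,"dy":-0.0004,"dz":-0.0034,"wx":0,"wy":0,"wz":0,"grip":1},{"dx":-0.002,"dy":-0.0003,"dz":-0.0036,"wx":0,"wy":0,"wz":0,"grip":1},{"dx":-0.0018,"dy":-0.0003,"dz":-0.0036,"wx":0,"wy":0,"wz":0,"grip":1},{"dx":-0.0018,"dy":-0.0003,"dz":-0.0036,"wx":0,"wy":0,"wz":0,"grip":1}]'
```

```text
time_s: 5.15
ee_pos: [507.6, 206.1, 86.8]
ee_rot: [-180.0, 0.0, 99.6]
force: [-0.2, 0.7, 1.8]
gripper_width: 1.0
```

```bash
python3 -m jog '[{"dx":-0.0018,"dy":-0.0003,"dz":-0.0034,"wx":0,"wy":0,"wz":0,"grip":1},{"dx":-0.0016,"dy":-0.0003,"dz":-0.0034,"wx":0,"wy":0,"wz":0,"grip":1},{"dx":-0.0014,"dy":-0.0003,"dz":-0.0034,"wx":0,"wy":0,"wz":0,"grip":1},{"dx":-0.0012,"dy":-0.0002,"dz":-0.0034,"wx":0,"wy":0,"wz":0,"grip":1},{"dx":-0.001,"dy":-0.0002,"dz":-0.0034,"wx":0,"wy":0,"wz":0,"grip":1},{"dx":-0.0008,"dy":-0.0001,"dz":-0.0034,"wx":0,"wy":0,"wz":0,"grip":1},{"dx":-0.0006,"dy":0,"dz":-0.0034,"wx":0,"wy":0,"wz":0,"grip":1},{"dx":-0.0004,"dy":0,"dz":-0.0034,"wx":0,"wy":0,"wz":0,"grip":1}]'
```

```text
time_s: 5.95
ee_pos: [498.9, 204.6, 59.6]
ee_rot: [-180.0, 0.0, 99.6]
force: [-1.0, -0.8, 1.7]
gripper_width: 0.4
```

```bash
python3 -m jog '[{"dx":0,"dy":0,"dz":-0.0015,"wx":0,"wy":0,"wz":0,"grip":1},{"dx":0,"dy":0,"dz":-0.0015,"wx":0,"wy":0,"wz":0,"grip":1},{"dx":0,"dy":0,"dz":-0.0015,"wx":0,"wy":0,"wz":0,"grip":1},{"dx":0,"dy":0,"dz":0,"wx":0,"wy":0,"wz":0,"grip":1}]'
```

```text
time_s: 6.35
ee_pos: [499.2, 204.8, 55.3]
ee_rot: [180.0, 0.0, 99.6]
force: [0.2, 0.1, 0.6]
gripper_width: 0.3
```

```bash
python3 -m jog '[{"dx":0,"dy":0,"dz":-0.0012,"wx":0,"wy":0,"wz":0,"grip":1},{"dx":0,"dy":0,"dz":-0.0012,"wx":0,"wy":0,"wz":0,"grip":1},{"dx":0,"dy":0,"dz":-0.0012,"wx":0,"wy":0,"wz":0,"grip":1},{"dx":0,"dy":0,"dz":0,"wx":0,"wy":0,"wz":0,"grip":1}]'; python3 -m jog '[{"dx":0,"dy":0,"dz":-0.001,"wx":0,"wy":0,"wz":0,"grip":1},{"dx":0,"dy":0,"dz":0,"wx":0,"wy":0,"wz":0,"grip":1}]';python3 -m jog '[{"dx":0,"dy":0,"dz":-0.001,"wx":0,"wy":0,"wz":0,"grip":1},{"dx":0,"dy":0,"dz":0,"wx":0,"wy":0,"wz":0,"grip":1}]'
```

```text
time_s: 6.75
ee_pos: [499.1, 204.8, 51.7]
ee_rot: [180.0, 0.0, 99.6]
force: [-0.0, -0.2, 0.1]
gripper_width: 0.5
time_s: 6.95
ee_pos: [499.2, 204.9, 51.2]
ee_rot: [180.0, -0.0, 99.6]
force: [-1.3, -0.8, 4.0]
gripper_width: 0.5
time_s: 7.15
ee_pos: [499.2, 204.9, 51.1]
ee_rot: [180.0, -0.0, 99.6]
force: [-3.3, -1.5, 10.3]
gripper_width: 0.6
```

Contact force rose to 10 N at z = 51.1, which is where the closed leaf's top should be. I'll retreat and look at the closed lips.

```bash
python3 -m jog '[{"dx":0,"dy":0,"dz":0.02,"wx":0,"wy":0,"wz":0,"grip":1},{"dx":0,"dy":0,"dz":0.04,"wx":0,"wy":0,"wz":0,"grip":1},{"dx":0,"dy":0,"dz":0.045,"wx":0,"wy":0,"wz":0,"grip":1},{"dx":0,"dy":0,"dz":0.045,"wx":0,"wy":0,"wz":0,"grip":-1},{"dx":-0.0056,"dy":-0.035,"dz":0.03,"wx":0,"wy":0,"wz":0,"grip":-1},{"dx":-0.0056,"dy":-0.035,"dz":0.02,"wx":0,"wy":0,"wz":0,"grip":-1},{"dx":-0.0056,"dy":-0.035,"dz":0,"wx":0,"wy":0,"wz":0,"grip":-1},{"dx":-0.0056,"dy":-0.035,"dz":0,"wx":0,"wy":0,"wz":0,"grip":-1},{"dx":0,"dy":-0.02,"dz":0,"wx":0,"wy":0,"wz":0,"grip":-1},{"dx":0,"dy":0,"dz":0,"wx":0,"wy":0,"wz":0,"grip":-1}]'
python3 - <<'E'
from h import *
c=env.get_calibration("wrist");im=env.grab_frame("wrist")
np.savez("w4.npz",**c)
im=cv2.cvtColor(im,cv2.COLOR_RGB2BGR);cv2.imwrite("pics/w4raw.png",im)
p=proj(c,(500,150,70));print(p)
x0=int(np.clip(p[0]-130,0,252));y0=int(max(0,p[1]-97));print(x0,y0)
cv2.imwrite("pics/w4.png",cv2.resize(im[y0:y0+195,x0:x0+260],None,fx=3,fy=3,interpolation=cv2.INTER_CUBIC))
E
```

```text
time_s: 8.15
ee_pos: [476.6, 42.8, 249.9]
ee_rot: [180.0, 0.0, 99.4]
force: [0.2, 1.1, -0.9]
gripper_width: 53.7
[289.82711045  76.01346211]
159 0
```

View pics/w4.png

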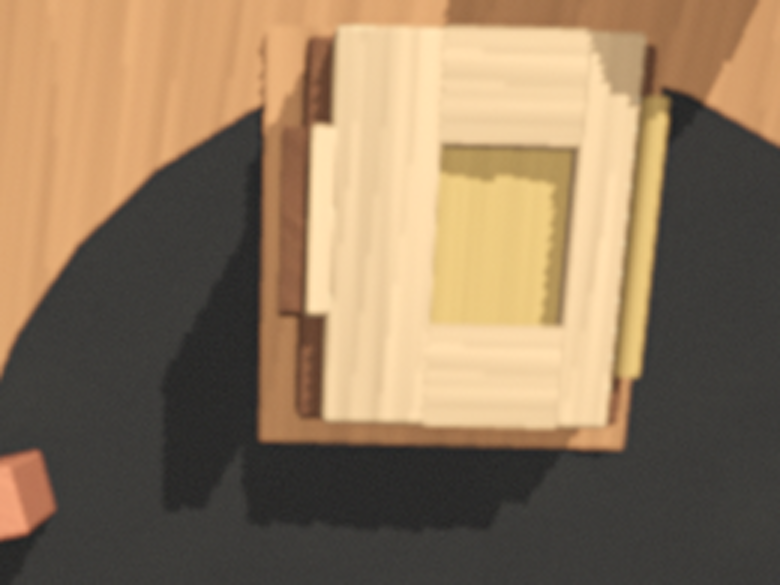

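The leaf is closed. The dark block lip and pale leaf lip stand side by side, with their pair top running from (285,126)–(336,126) to (280,314)–(328,314) in the 3x crop.

```bash
python3 - <<'E'
from h import *
np.set_printoptions(precision=1,suppress=True)
c=dict(np.load("w4.npz"))
f=lambda x,y,z=84:atz(c,(x/3+159,y/3),z)
P=[f(285,126),f(336,126),f(280,314),f(328,314)];print(np.array(P))
L=(P[0]+P[1])/2;R=(P[2]+P[3])/2;d=L-R
print("mid",(L+R)/2,"len",np.linalg.norm(d),"yaw",np.degrees(np.arctan2(-d[0],d[1])),"thick",np.linalg.norm(P[1]-P[0]),np.linalg.norm(P[3]-P[2]))
print("leaf back edge",f(648,40,51),f(605,425,51)); print("lip base line", f(336,30,51),f(324,420,51))
E
```

```text
[[457.7 173.8  84. ]
 [474.2 176.5  84. ]
 [465.8 114.5  84. ]
 [482.1 117.2  84. ]]
mid [470.  145.5  84. ] len 59.820198414120426 yaw 7.653620458438785 thick 16.781440705660536 16.521248232993003
leaf back edge [579.1 228.9  51. ] [597.1  94.5  51. ]
lip base line [469.5 214.1  51. ] [489.1  78.7  51. ]
```

```bash
python3 -m jog '[{"dx":0.0108,"dy":-0.0382,"dz":0,"wx":0,"wy":0,"wz":0.011,"grip":-1},{"dx":0.0108,"dy":-0.0382,"dz":0,"wx":0,"wy":0,"wz":0.011,"grip":-1},{"dx":0.0108,"dy":-0.0382,"dz":0,"wx":0,"wy":0,"wz":0.011,"grip":-1},{"dx":0.0108,"dy":-0.0382,"dz":0,"wx":0,"wy":0,"wz":0.011,"grip":-1},{"dx":0,"dy":0,"dz":0,"wx":0,"wy":0,"wz":0,"grip":-1},{"dx":0,"dy":0,"dz":-0.02,"wx":0,"wy":0,"wz":0,"grip":-1},{"dx":0,"dy":0,"dz":-0.02,"wx":0,"wy":0,"wz":0,"grip":-1},{"dx":0,"dy":0,"dz":0,"wx":0,"wy":0,"wz":0,"grip":-1}]'
python3 - <<'E'
from h import *
c=env.get_calibration("wrist");im=env.grab_frame("wrist");s=env.state()
np.savez("w5.npz",**c)
im=cv2.cvtColor(im,cv2.COLOR_RGB2BGR);cv2.imwrite("pics/w5raw.png",im)
print(s['ee_pos'],proj(c,(520,-110,180)),proj(c,s['ee_pos']))
cv2.imwrite("pics/w5.png",cv2.resize(im[90:384,126:386],None,fx=2,fy=2,interpolation=cv2.INTER_CUBIC))
E
```

```text
time_s: 9.0
ee_pos: [518.3, -106.0, 207.2]
ee_rot: [-179.7, -0.2, 102.2]
force: [0.1, 0.4, 0.1]
gripper_width: 91.3
[ 519.33696822 -106.39089324  208.80197026] [252.62558648 220.67382554] [252.66051398 231.50220984]
```

View pics/w5.png

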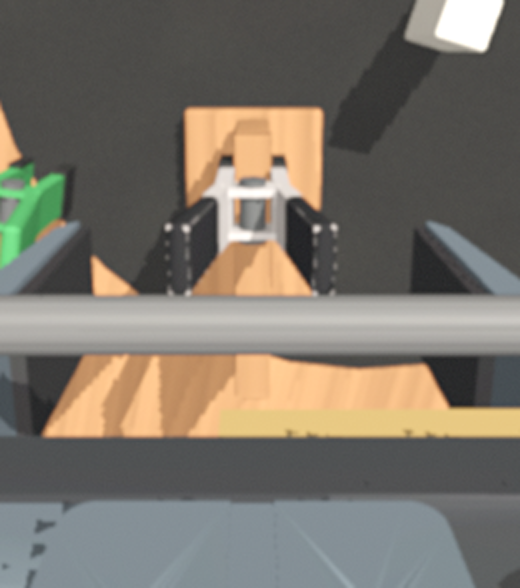

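Handle tops are centred at raw (251.8, 219), against a predicted (252.6, 220.7), so position and yaw are both good. The green clamp is clear of the fingers.

```bash
python3 -m jog '[{"dx":0,"dy":-0.004,"dz":-0.012,"wx":0,"wy":0,"wz":0,"grip":-1},{"dx":0,"dy":0,"dz":-0.02,"wx":0,"wy":0,"wz":0,"grip":-1},{"dx":0,"dy":0,"dz":-0.02,"wx":0,"wy":0,"wz":0,"grip":-1},{"dx":0,"dy":0,"dz":-0.02,"wx":0,"wy":0,"wz":0,"grip":-1},{"dx":0,"dy":0,"dz":0,"wx":0,"wy":0,"wz":0,"grip":-1},{"dx":0,"dy":0,"dz":0,"wx":0,"wy":0,"wz":0,"grip":-1}]'
python3 -m jog '[{"dx":0,"dy":0,"dz":0,"wx":0,"wy":0,"wz":0,"grip":1},{"dx":0,"dy":0,"dz":0,"wx":0,"wy":0,"wz":0,"grip":1},{"dx":0,"dy":0,"dz":0,"wx":0,"wy":0,"wz":0,"grip":1},{"dx":0,"dy":0,"dz":0,"wx":0,"wy":0,"wz":0,"grip":1},{"dx":0,"dy":0,"dz":0,"wx":0,"wy":0,"wz":0,"grip":1},{"dx":0,"dy":0,"dz":0,"wx":0,"wy":0,"wz":0,"grip":1},{"dx":0,"dy":0,"dz":0,"wx":0,"wy":0,"wz":0,"grip":1},{"dx":0,"dy":0,"dz":0,"wx":0,"wy":0,"wz":0,"grip":1}]' 30
```

```text
time_s: 9.65
ee_pos: [520.4, -111.9, 138.4]
ee_rot: [180.0, 0.0, 102.2]
force: [-0.3, -0.2, 0.6]
gripper_width: 91.5
time_s: 10.45
ee_pos: [519.7, -111.9, 137.6]
ee_rot: [-180.0, -0.0, 102.1]
force: [1.2, -0.2, -0.9]
gripper_width: 30.9
```

```bash
python3 -m jog '[{"dx":0,"dy":0,"dz":0,"wx":0,"wy":0,"wz":0,"grip":1},{"dx":0,"dy":0,"dz":0.005,"wx":0,"wy":0,"wz":0,"grip":1},{"dx":0,"dy":0,"dz":0.01,"wx":0,"wy":0,"wz":0,"grip":1},{"dx":0,"dy":0,"dz":0.01,"wx":0,"wy":0,"wz":0,"grip":1}]'
python3 -m jog '[{"dx":0,"dy":0,"dz":0.03,"wx":0,"wy":0,"wz":0,"grip":1},{"dx":0,"dy":0,"dz":0.04,"wx":0,"wy":0,"wz":0,"grip":1},{"dx":0,"dy":0,"dz":0.03,"wx":0,"wy":0,"wz":0,"grip":1},{"dx":0,"dy":0,"dz":0,"wx":0,"wy":0,"wz":0,"grip":1},{"dx":0,"dy":0,"dz":0,"wx":0,"wy":0,"wz":0,"grip":1}]'
```

```text
time_s: 10.85
ee_pos: [520.1, -112.0, 163.9]
ee_rot: [180.0, 0.0, 102.1]
force: [0.6, 0.1, -1.6]
gripper_width: 30.5
time_s: 11.35
ee_pos: [519.9, -112.0, 263.7]
ee_rot: [179.9, 0.0, 102.1]
force: [-0.2, -0.0, -3.2]
gripper_width: 30.1
```

```bash
python3 -m jog '[{"dx":-0.0082,"dy":0.0428,"dz":0,"wx":0,"wy":0,"wz":-0.012,"grip":1},{"dx":-0.0082,"dy":0.0428,"dz":0,"wx":0,"wy":0,"wz":-0.012,"grip":1},{"dx":-0.0082,"dy":0.0428,"dz":0,"wx":0,"wy":0,"wz":-0.012,"grip":1},{"dx":-0.0082,"dy":0.0428,"dz":0,"wx":0,"wy":0,"wz":-0.012,"grip":1},{"dx":-0.0082,"dy":0.0428,"dz":0,"wx":0,"wy":0,"wz":-0.012,"grip":1},{"dx":-0.0082,"dy":0.0428,"dz":0,"wx":0,"wy":0,"wz":-0.012,"grip":1},{"dx":0,"dy":0,"dz":-0.03,"wx":0,"wy":0,"wz":0,"grip":1},{"dx":0,"dy":0,"dz":-0.03,"wx":0,"wy":0,"wz":0,"grip":1},{"dx":0,"dy":0,"dz":-0.013,"wx":0,"wy":0,"wz":0,"grip":1},{"dx":0,"dy":0,"dz":0,"wx":0,"wy":0,"wz":0,"grip":1}]'
python3 - <<'E'
from h import *
np.set_printoptions(precision=1,suppress=True)
s=env.state();c=env.get_calibration("wrist");w=env.grab_frame("wrist")[:,:,::-1];d=env.grab_frame("side")[:,:,::-1]
sd=env.get_calibration("side")
np.savez("w6.npz",**c);print(s['ee_pos'],s['ee_rot'])
print("wrist lips",proj(c,(470.3,145.7,84)),"side lips",proj(sd,(470.3,145.7,84)),"side tip",proj(sd,(470.3,145.7,s['ee_pos'][2]-82.6)),"wrist tip",proj(c,(470.3,145.7,s['ee_pos'][2]-82.6)))
a=cv2.resize(w[110:310,160:345],(400,432),interpolation=cv2.INTER_CUBIC);b=cv2.resize(d[150:290,155:285],(400,432),interpolation=cv2.INTER_CUBIC)
cv2.imwrite("pics/w6.png",np.hstack([a,b]))
E
```

```text
time_s: 12.35
ee_pos: [467.9, 144.3, 186.3]
ee_rot: [-179.5, 0.1, 98.0]
force: [-0.9, 0.2, -1.5]
gripper_width: 30.6
[467.9 144.3 186.3] [-179.5    0.1   98. ]
wrist lips [255.2 186.3] side lips [223.6 236.5] side tip [223.2 230.3] wrist tip [255.2 191.8]
```

View pics/w6.png

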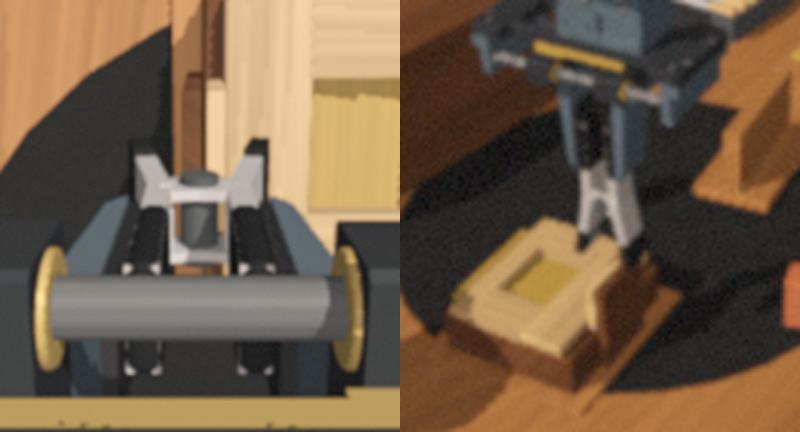

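The clamp is held open and straddles the pair: jaws centred at x≈199.5, lip pair at ≈205, so it is about 2 mm off in x. I'll correct that and lower.

```bash
python3 -m jog '[{"dx":0.0005,"dy":0,"dz":0,"wx":0,"wy":0,"wz":0,"grip":1},{"dx":0,"dy":0,"dz":0,"wx":0,"wy":0,"wz":0,"grip":1}]'; python3 -m jog '[{"dx":0.0005,"dy":0.0005,"dz":-0.01,"wx":0,"wy":0,"wz":0,"grip":1},{"dx":0,"dy":0,"dz":-0.008,"wx":0,"wy":0,"wz":0,"grip":1},{"dx":0,"dy":0,"dz":-0.008,"wx":0,"wy":0,"wz":0,"grip":1},{"dx":0,"dy":0,"dz":-0.005,"wx":0,"wy":0,"wz":0,"grip":1},{"dx":0,"dy":0,"dz":0,"wx":0,"wy":0,"wz":0,"grip":1}]'
```

```text
time_s: 12.65
ee_pos: [471.8, 144.8, 190.7]
ee_rot: [179.9, -0.0, 98.0]
force: [-0.1, 0.4, -1.0]
gripper_width: 30.6
time_s: 13.15
ee_pos: [471.0, 145.1, 157.8]
ee_rot: [-179.9, 0.0, 98.0]
force: [0.0, 0.3, -1.6]
gripper_width: 30.4
```

```bash
python3 -m jog '[{"dx":0,"dy":0,"dz":-0.005,"wx":0,"wy":0,"wz":0,"grip":1},{"dx":0,"dy":0,"dz":-0.005,"wx":0,"wy":0,"wz":0,"grip":1},{"dx":0,"dy":0,"dz":-0.004,"wx":0,"wy":0,"wz":0,"grip":1},{"dx":0,"dy":0,"dz":-0.004,"wx":0,"wy":0,"wz":0,"grip":1},{"dx":0,"dy":0,"dz":0,"wx":0,"wy":0,"wz":0,"grip":1},{"dx":0,"dy":0,"dz":0,"wx":0,"wy":0,"wz":0,"grip":1}]'
python3 - <<'E'
from h import *
np.set_printoptions(precision=1,suppress=True)
s=env.state();print(s['ee_pos'],s['force'])
w=env.grab_frame("wrist")[:,:,::-1];d=env.grab_frame("side")[:,:,::-1]
a=cv2.resize(w[110:310,160:345],(400,432),interpolation=cv2.INTER_CUBIC);b=cv2.resize(d[180:270,180:263],(400,432),interpolation=cv2.INTER_CUBIC)
cv2.imwrite("pics/w7.png",np.hstack([a,b]))
E
```

```text
time_s: 13.75
ee_pos: [471.7, 145.3, 140.8]
ee_rot: [180.0, -0.0, 98.0]
force: [-0.3, -0.6, -1.5]
gripper_width: 30.7
[471.7 145.3 140.8] [-0.3 -0.6 -1.5]
```

View pics/w7.png

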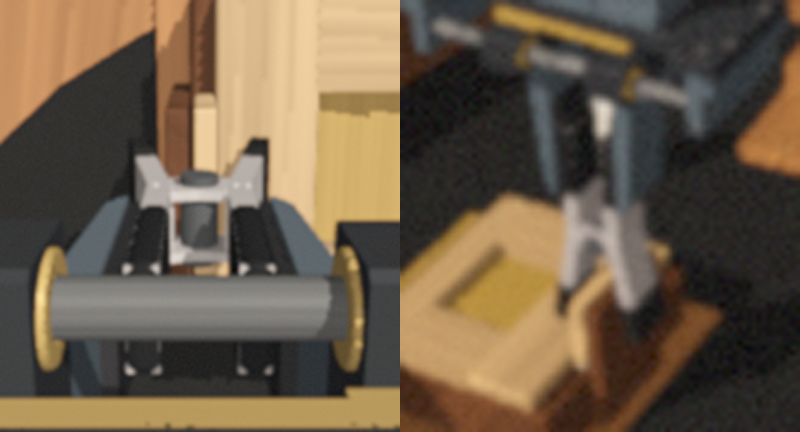

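The jaws straddle both lips with the tips just above the leaf. The lip pair is at x≈191.5 and the clamp at ≈199.5, so I'll shift −2 mm in x, lower 2 mm and release gradually.

```bash
python3 -m jog '[{"dx":-0.001,"dy":0,"dz":-0.001,"wx":0,"wy":0,"wz":0,"grip":1},{"dx":-0.001,"dy":0,"dz":-0.001,"wx":0,"wy":0,"wz":0,"grip":1},{"dx":0,"dy":0,"dz":0,"wx":0,"wy":0,"wz":0,"grip":1},{"dx":0,"dy":0,"dz":0,"wx":0,"wy":0,"wz":0,"grip":0.3},{"dx":0,"dy":0,"dz":0,"wx":0,"wy":0,"wz":0,"grip":0.24},{"dx":0,"dy":0,"dz":0,"wx":0,"wy":0,"wz":0,"grip":0.18},{"dx":0,"dy":0,"dz":0,"wx":0,"wy":0,"wz":0,"grip":0.12},{"dx":0,"dy":0,"dz":0,"wx":0,"wy":0,"wz":0,"grip":0.06},{"dx":0,"dy":0,"dz":0,"wx":0,"wy":0,"wz":0,"grip":0},{"dx":0,"dy":0,"dz":0,"wx":0,"wy":0,"wz":0,"grip":-0.06}]'
python3 -m jog '[{"dx":0,"dy":0,"dz":0,"wx":0,"wy":0,"wz":0,"grip":-0.15},{"dx":0,"dy":0,"dz":0,"wx":0,"wy":0,"wz":0,"grip":-0.4},{"dx":0,"dy":0,"dz":0,"wx":0,"wy":0,"wz":0,"grip":-0.8},{"dx":0,"dy":0,"dz":0,"wx":0,"wy":0,"wz":0,"grip":-1},{"dx":0,"dy":0,"dz":0,"wx":0,"wy":0,"wz":0,"grip":-1}]'
```

```text
time_s: 14.85
ee_pos: [469.7, 145.3, 138.9]
ee_rot: [180.0, -0.0, 98.0]
force: [-0.3, -0.9, -0.8]
gripper_width: 48.1
time_s: 15.35
ee_pos: [469.9, 145.4, 139.1]
ee_rot: [180.0, -0.0, 98.0]
force: [0.2, 0.6, -0.6]
gripper_width: 81.1
```

Retreat straight up, then back off to the side for a final look.

```bash
python3 -m jog '[{"dx":0,"dy":0,"dz":0,"wx":0,"wy":0,"wz":0,"grip":-1},{"dx":0,"dy":0,"dz":0.015,"wx":0,"wy":0,"wz":0,"grip":-1},{"dx":0,"dy":0,"dz":0.03,"wx":0,"wy":0,"wz":0,"grip":-1},{"dx":0,"dy":0,"dz":0.04,"wx":0,"wy":0,"wz":0,"grip":-1},{"dx":0,"dy":0,"dz":0.04,"wx":0,"wy":0,"wz":0,"grip":-1},{"dx":0,"dy":-0.04,"dz":0.02,"wx":0,"wy":0,"wz":0,"grip":-1},{"dx":0,"dy":-0.04,"dz":0,"wx":0,"wy":0,"wz":0,"grip":-1},{"dx":0,"dy":-0.03,"dz":0,"wx":0,"wy":0,"wz":0,"grip":-1},{"dx":0,"dy":0,"dz":0,"wx":0,"wy":0,"wz":0,"grip":-1},{"dx":0,"dy":0,"dz":0,"wx":0,"wy":0,"wz":0,"grip":-1}]'
python3 - <<'E'
from h import *
np.set_printoptions(precision=1,suppress=True)
c=env.get_calibration("wrist");w=env.grab_frame("wrist")[:,:,::-1];d=env.grab_frame("side")[:,:,::-1];sd=env.get_calibration("side")
np.savez("w8.npz",**c)
p=proj(c,(480,146,100)).astype(int);q=proj(sd,(475,146,100)).astype(int)
x0,y0=max(0,p[0]-70),max(0,p[1]-75);u0,v0=q[0]-55,q[1]-60
print(x0,y0,u0,v0)
a=cv2.resize(w[y0:y0+151,x0:x0+140],(400,432),interpolation=cv2.INTER_CUBIC);b=cv2.resize(d[v0:v0+108,u0:u0+100],(400,432),interpolation=cv2.INTER_CUBIC)
cv2.imwrite("pics/w8.png",np.hstack([a,b]))
f=lambda X:((proj(c,X)-[x0,y0])*400/140,(proj(sd,X)-[u0,v0])*4)
for X in[(470.2,145.6,126+55),(470.2,145.6,84),(470.2,145.6,56)]: print(X,f(X))
E
```

```text
time_s: 16.35
ee_pos: [469.6, 35.1, 283.9]
ee_rot: [180.0, -0.0, 97.9]
force: [0.5, 0.1, -0.1]
gripper_width: 90.9
205 0 166 170
(470.2, 145.6, 181) (array([187.2, 161.1]), array([222.2, 139.5]))
(470.2, 145.6, 84) (array([172.8, 203.6]), array([230.4, 265.9]))
(470.2, 145.6, 56) (array([170. , 211.9]), array([232.7, 300. ]))
```

View pics/w8.png

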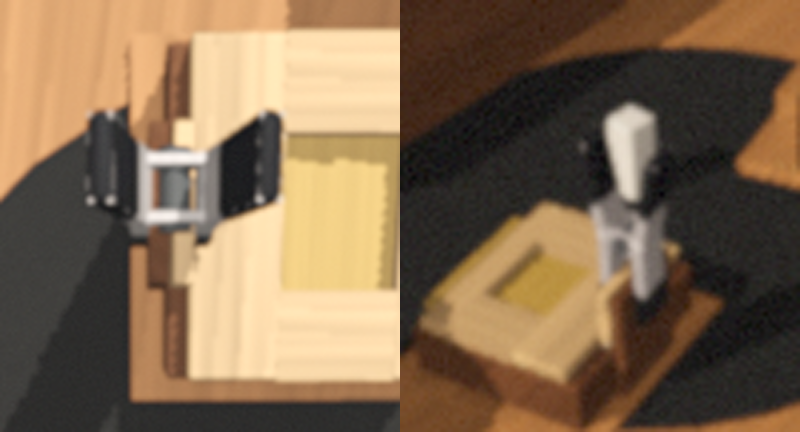

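The clamp stands upright and closed over both lips. Handle tops are centred at (184,159) against a predicted (187,161), and the lips extend about equally either side of it. The leaf is closed and the arm is clear.

```bash
python3 -c "
from workcell import env
s=env.state();print(s['time_s'],s['force'],s['gripper_width']);print(env.job_done())"
```

```text
16.45 [-0.43147964  0.25982829 -0.16681575] 91.24313183479792
the job is handed in; nothing more can be done
None
```

The leaf is closed, the clamp now holds both lips, and the job was handed in at 16.5 s on the robot clock.

- **Leaf:** I lowered it with the shut fingertips on the left shoulder, at about 2 N. It stopped at z = 51.1 mm, where the closed top face should be, and I pressed it there to about 10 N.
- **Clamp:** I squeezed it at the grip point with 30 N and lifted it off the stand. I lowered it over both lips with the jaw tips about 56 mm above the bench, roughly 28 mm down the lips. That depth is worked out from the tool height, not measured on the clamp itself. I then opened the fingers gradually and withdrew straight up.
- **Last look (wrist and side cameras):** the clamp is upright and closed over both lips, within about 1–2 mm of the middle of their width, and the leaf is level. The tool force read about 0 N with the gripper clear.
- **Disagreements:**
  - The first estimate of the leaf's starting angle was inconsistent (0.70 rad from a fit, 0.85 rad from triangulation). I used 0.85, and contact came close to where that predicted.
  - Above the lips the clamp was 2–3 mm off in x, which I corrected before releasing.
- **Bystanders:** I did not touch the other objects or the green clamp. My last pictures were close crops, so I did not check every one of them at the end.

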